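# Set the orange butterfly press

### The arm

A 6-joint arm with a two-finger parallel gripper is mounted at the origin on the work surface. World frame = base frame: x ahead of the robot, y to its left, z up, the work surface at z = 0. Lengths are in m, angles in rad, forces in N, time in s.
With the tool pointing down it reaches from about 0.35 to 0.95 m from the base axis. Payload 17.4 kg.
Tool frame: the origin (TCP) lies between the finger pads; the fingertips stand 8 mm ahead of it and the grasp point (between the pads) lies 11 mm behind it; z points along the fingers, y is the direction in which the jaws open and shut (so a half turn about z gives the same grasp; the last joint's range is limited). The gripper opens to 93 mm and grips with 3 to 60 N. Pads are 15 mm wide; open, the fingers measure 128 mm over their backs; the gripper's body (75 mm by 188 mm) begins 65 mm behind the grasp point.
Start: joints at [1.149, 0.116, 1.442, -0, 1.584, -0.038], TCP at [0.253, 0.626, 0.189] pointing down, gripper open.
Joint ranges: [-2.83, 2.83], [-0.83, 2.19], [0.07, 2.5], [-1.14, 4.28], [0.01, 3], [-2.97, 2.97]. Speed limits (rad/s): [1.89, 1.89, 2.22, 3.14, 3.14, 3.14].

### API

Orientations are given as [roll, pitch, yaw] about the fixed x, y, z axes, in that order (R = Rz(yaw) Ry(pitch) Rx(roll)).
In Python, from plant import arm, readout, viewer, order, nets gives the robot as it stands. The module is installed in compiled form; this text tells all that it offers. Calls block until the motion is done:
- arm.move_to(position, orientation): joint-space move of the TCP to a pose.
- arm.servo_line(position, feed=0.15, ori=None, guard=None): straight line of the TCP; ori=None keeps the orientation; feed is the mean speed in m/s. With guard (N) it stops when the force on the tool has changed by that much, and returns True; else False.
- arm.movej(angles): joint-space move.
- arm.open_gripper() and arm.gripper_close(force=None): open the fingers fully, or close them until they stop; force is the grip in N (None keeps the last).
- arm.sleep(seconds).
- arm.inverse_kinematics(position, orientation): joint angles nearest the present ones, or None.
- readout.read_state(): the state.
- viewer.read_camera(name): name is "scene" or "side" or "wrist"; returns the picture (384x512x3 uint8, red, green, blue); there is no depth.
- viewer.camera_params(name): a dict with "camera_matrix" (3x3 intrinsics, pixels), "cam_to_world" (4x4, takes a point from camera to world coordinates); the wrist camera has in their place "hand_eye" (4x4, takes a point from camera to tool coordinates, whose origin is the TCP and whose axes are the flange's). Camera axes: x right, y down, z forward; pixel columns grow to the right and rows downward; lengths in m; the calibration is good to about 2 mm. A picture is of the moment at which its call begins: read the wrist's pose just before it. camera_params takes no time and is no camera call.
A pose or a line that the arm cannot do raises arm.IKError and nothing moves.
- order.hand_in(): hands the job in, once; it reports no verdict.
Trained networks look in the newest picture that a camera, given by its name, has taken for a name from the list of things; names that differ only in an ending like _2 or _b are one class to them, and where a whole thing is asked for, a point or a joint stands for the part that bears it (a point fixed in the world has none). Each returns a list of dicts, best first, with "confidence" (0 to 1); they miss things now and then, are a little off and sometimes report something else, mostly with a low value. They report only what shows in the picture. A call takes as long as a camera call.
- nets.trace(name, camera): "mask" (384x512 bool, what is visible of it) and "bbox" ([centre column, centre row, width, height] in pixels, round what is visible of it).
The state is a dict: "clock": time; "q": joint angles; "joint_vel": joint speeds; "joint_efforts": joint torques, N m; "eef_pos": TCP position; "tcp_rot": TCP orientation; "wrist_force": force on the tool from outside, world axes, zero at the start; "ft_torque": the same for the moment, N m; "gripper_width": finger opening in m.
Only numpy, scipy, OpenCV 4.12 (cv2) and the standard library are available. Lean on these libraries where they do the work, as an engineer would, in place of code of your own. Each camera call takes 0.05 s, during which the arm holds its last target.

### The job

Turn the orange thumbscrew of the press that holds the orange butterfly clockwise until it bottoms, pointer at the white line, then back it off one eighth of a turn, to the green line, so that the plaque is held without being crushed, and let go. Leave the blue thumbscrew as it is and do not knock over the gold glue bottle.

Things in the scene. Friction and masses are not known exactly. Their poses are not given: they have to be found in the camera images.
- orange_grip (a point): Orange thumbscrew head: upright bar 44 mm long, 13 wide, 34 tall, pinched across its width. Point: on the vertical screw axis, about 106 mm above the table; bar top 16 mm higher, bar foot 18 lower, black dial (80 across) 26 lower; rest of the press below the dial. x: level along the bar towards its white pointer and top dash; z up; turns with the bar, which does not rise. Press fixed, 150 x 170.
- orange_screw (a joint): Angle of the orange screw, rad: 0 where it bottoms on a rigid stop (white pointer at the dial's white line), growing as it is unscrewed (counterclockwise from above); clockwise tightens. 0.785 at the green line, one eighth of a turn back. Starts at 1.08 to 1.4. Friction 0.05 N m: it stays where it is left.
- blue_pointer (a point): Tip of the white pointer of the blue thumbscrew, 32 mm out from its axis and 24 below mid-height of its bar; x points outward from the axis. The blue press is like the orange one but with a blue bar and a blue butterfly. A bystander, on the other side of the table's middle.
- glue_mid (a point): Half-way up a loose gold glue bottle that stands between the two presses: 36 mm in diameter, 112 tall to the nozzle's tip; z along the bottle. A bystander.

How it is judged:
By the outcome, as a careful person would: the job done as asked, in the order asked, and still so for the second after the job is handed in, with the robot touching nothing.
It also fails if it takes over 35 s, if anything falls off the work surface, if the arm or the gripper's body presses on something with over 40 N, if the wrist force passes 120 N, or if a joint passes its speed limit or range.

## Working session

There is one attempt and no reset: what is moved stays moved. The work goes in short steps, each a Python script; the robot and the scene stay as the last script left them, time stands still between calls to the robot, and variables do not carry over. Pictures are saved under pics/ and viewed, and the job is handed in when it is done.

```bash
mkdir -p pics; cat > h.py <<'E'
import numpy as np, cv2
from plant import arm, readout, viewer, order, nets
def save(n,im): cv2.imwrite(f'pics/{n}.png', cv2.cvtColor(im,cv2.COLOR_RGB2BGR))
E
python3 - <<'E'
from h import *
s=readout.read_state(); print({k:np.round(v,3) for k,v in s.items()})
ims=[]
for c in ["scene","side","wrist"]:
    im=viewer.read_camera(c); save('a_'+c,im)
    for n in ["orange_grip","blue_pointer","glue_mid"]:
        for d in nets.trace(n,c)[:2]: print(c,n,round(d['confidence'],2),np.round(d['bbox'],1))
    p=viewer.camera_params(c); print({k:np.round(v,3).tolist() for k,v in p.items()})
print(readout.read_state()['clock'])
E
```

```text
{'clock': np.float64(0.0), 'q': array([ 1.149,  0.116,  1.442, -0.   ,  1.584, -0.038]), 'joint_vel': array([ 0.001, -0.001, -0.002,  0.   ,  0.001,  0.   ]), 'joint_efforts': array([ 1.0000e-03, -7.2126e+01, -6.2262e+01,  7.8000e-02,  2.4000e-02,
       -0.0000e+00]), 'eef_pos': array([0.253, 0.626, 0.188]), 'tcp_rot': array([-3.14 , -0.   ,  2.758]), 'wrist_force': array([-0.179,  0.074, -1.067]), 'ft_torque': array([ 0.027, -0.032,  0.064]), 'gripper_width': np.float64(0.093)}
scene orange_grip 0.68 [169.8 186.8  25.3  21.1]
scene blue_pointer 0.81 [344.6 203.4  23.5  33.1]
scene glue_mid 0.61 [259.4 197.5  17.5  46.8]
{'camera_matrix': [[443.927, 0.0, 256.92], [0.0, 443.927, 189.572], [0.0, 0.0, 1.0]], 'cam_to_world': [[-0.067, 0.627, -0.776, 1.184], [0.998, 0.032, -0.06, 0.067], [-0.012, -0.779, -0.627, 0.652], [0.0, 0.0, 0.0, 1.0]]}
side orange_grip 0.83 [312.9 162.7  17.3  18.8]
side blue_pointer 0.79 [194.6 282.2  34.1  23.6]
side glue_mid 0.55 [281.9 242.1  24.6  39.6]
{'camera_matrix': [[361.543, 0.0, 255.398], [0.0, 361.543, 195.02], [0.0, 0.0, 1.0]], 'cam_to_world': [[-0.845, -0.408, 0.344, 0.302], [-0.534, 0.642, -0.55, 0.366], [0.003, -0.649, -0.761, 0.64], [0.0, 0.0, 0.0, 1.0]]}
{'camera_matrix': [[305.214, 0.0, 256.489], [0.0, 305.214, 190.395], [0.0, 0.0, 1.0]], 'hand_eye': [[0.001, -0.966, -0.257, 0.073], [1.0, 0.001, -0.001, -0.001], [0.001, -0.257, 0.966, -0.196], [0.0, 0.0, 0.0, 1.0]]}
0.6
```

View pics/a_scene.png

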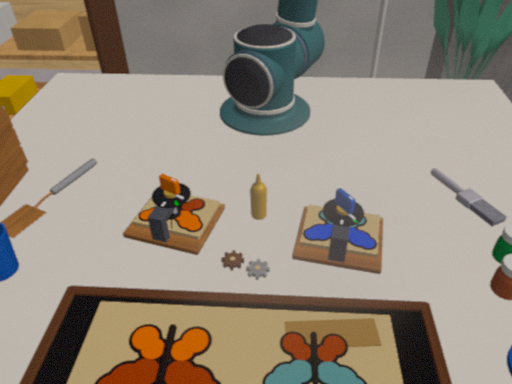

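View pics/a_side.png

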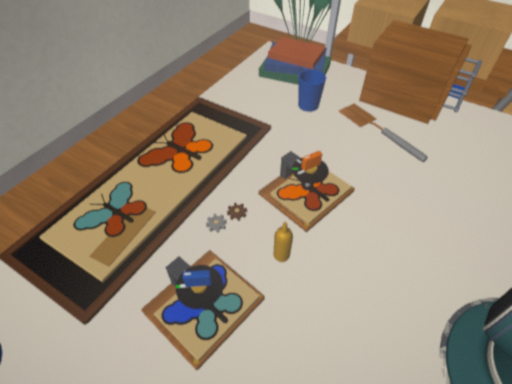

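```bash
python3 - <<'E'
import cv2
im=cv2.imread('pics/a_scene.png'); c=cv2.resize(im[145:245,110:240],None,fx=6,fy=6,interpolation=cv2.INTER_CUBIC); cv2.imwrite('pics/c_scene.png',c)
im=cv2.imread('pics/a_side.png'); c=cv2.resize(im[120:220,250:380],None,fx=6,fy=6,interpolation=cv2.INTER_CUBIC); cv2.imwrite('pics/c_side.png',c)
E
```

```text
(no output)
```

View pics/c_scene.png

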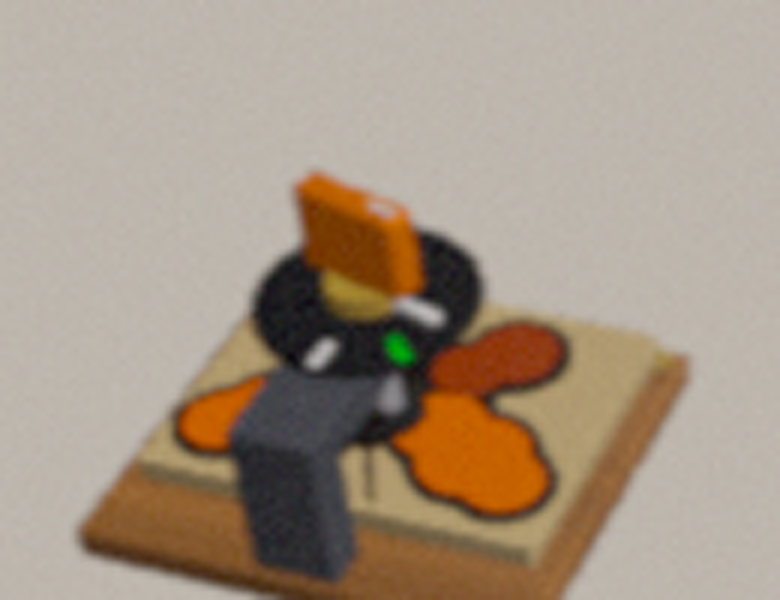

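View pics/c_side.png

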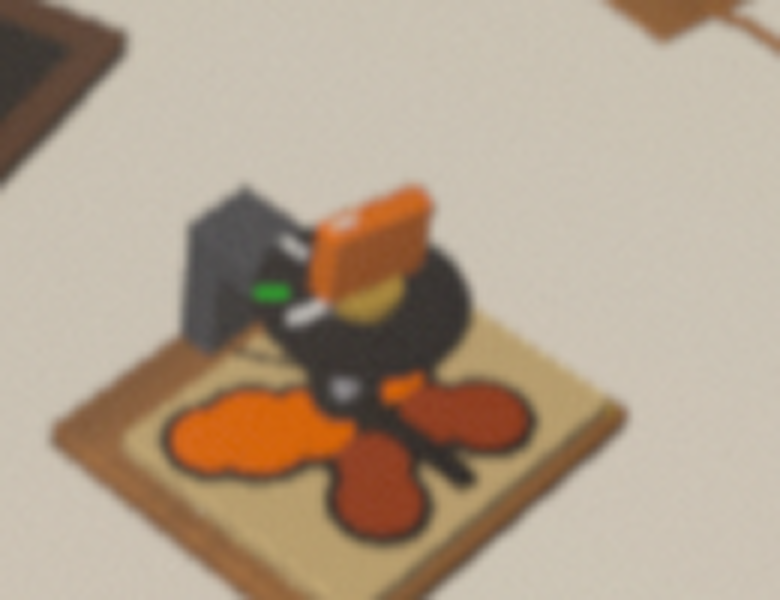

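The pictures agree: the orange press is at about (170,190) in scene and (313,163) in side. In the scene crop the pointer is at the right front, the green line is at (398,350) and the white line at (320,352). Next I triangulate and look from above with the wrist camera.

```bash
cat >> h.py <<'E'
def ray(c,uv,T=None):
    p=viewer.camera_params(c); K=p['camera_matrix']; T=p['cam_to_world'] if T is None else T
    d=T[:3,:3]@np.linalg.inv(K)@np.array([uv[0],uv[1],1.]); return T[:3,3],d/np.linalg.norm(d)
def onz(c,uv,z,T=None):
    o,d=ray(c,uv,T); return o+d*(z-o[2])/d[2]
def tri(rs):
    A=sum(np.eye(3)-np.outer(d,d) for o,d in rs); b=sum((np.eye(3)-np.outer(d,d))@o for o,d in rs); return np.linalg.solve(A,b)
def wristT(s=None):
    from scipy.spatial.transform import Rotation as R
    s=s or readout.read_state(); T=np.eye(4); T[:3,:3]=R.from_euler('xyz',s['tcp_rot']).as_matrix(); T[:3,3]=s['eef_pos']
    return T@viewer.camera_params('wrist')['hand_eye']
E
python3 - <<'E'
from h import *
b={'orange':((169.8,186.8),(312.9,162.7)),'blue':((344.6,203.4),(194.6,282.2)),'glue':((259.4,197.5),(281.9,242.1))}
for k,(a,c) in b.items():
    print(k,tri([ray('scene',a),ray('side',c)]))
# crop pixel -> full
f=lambda x,y,x0,y0:(x0+(x+.5)/6-.5,y0+(y+.5)/6-.5)
P={'ptr':((420,312),(305,313)),'dash':((382,208),(342,222)),'white':((320,352),(295,246)),'green':((398,350),(270,292)),'bartop':((355,200),(372,210))}
for k,(a,c) in P.items():
    r=[ray('scene',f(*a,110,145)),ray('side',f(*c,250,120))]; print(k,tri(r))
    z=.081 if k in('ptr','white','green') else .122
    print('   z',onz('scene',f(*a,110,145),z),onz('side',f(*c,250,120),z))
E
```

```text
orange [ 0.49276477 -0.16507299  0.09623339]
blue [0.5310843  0.18535735 0.0974503 ]
glue [0.46248387 0.01529174 0.04916002]
ptr [ 0.50785703 -0.14220161  0.08225736]
   z [ 0.50758181 -0.14144345  0.081     ] [ 0.50826045 -0.14497735  0.081     ]
dash [ 0.50265404 -0.15108711  0.12215484]
   z [ 0.50395483 -0.14976452  0.122     ] [ 0.50269359 -0.15315397  0.122     ]
white [ 0.52764909 -0.17212696  0.08038417]
   z [ 0.52979322 -0.17038163  0.081     ] [ 0.52737504 -0.17352279  0.081     ]
green [ 0.5244391  -0.14675635  0.07968097]
   z [ 0.52742505 -0.14475001  0.081     ] [ 0.52386216 -0.14756225  0.081     ]
bartop [ 0.49695312 -0.1619851   0.12129328]
   z [ 0.50012785 -0.15960655  0.122     ] [ 0.49665218 -0.16413472  0.122     ]
```

```bash
python3 - <<'E'
from h import *
arm.move_to([0.495,-0.166,0.20],[np.pi,0,1.065])
s=readout.read_state(); print(np.round(s['q'],3),s['eef_pos'],s['tcp_rot'],s['clock'])
im=viewer.read_camera('wrist'); save('b_wrist',im)
np.save('T1.npy',wristT(s))
for d in nets.trace('orange_grip','wrist')[:2]: print(d['confidence'],d['bbox']); save('b_mask',np.dstack([d['mask'].astype(np.uint8)*255]*3))
cv2.imwrite('pics/b_crop.png',cv2.resize(im[100:290,160:360,::-1],None,fx=3,fy=3,interpolation=cv2.INTER_CUBIC))
E
```

```text
[-0.371 -0.223  1.75   0.     1.615  0.133] [ 0.495224   -0.16551079  0.19996543] [-3.14148698e+00 -9.97111066e-05  1.06595886e+00] 3.5083
0.67 [257.7, 180.1, 25.0, 63.5]
```

View pics/b_wrist.png

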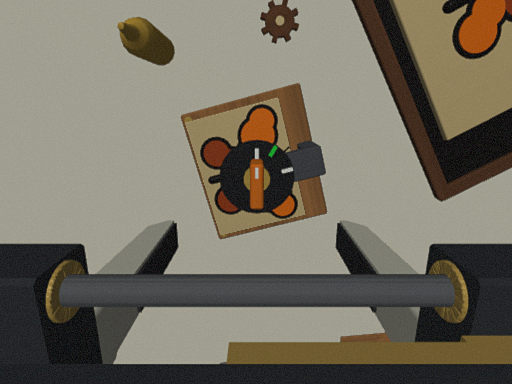

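View pics/b_crop.png

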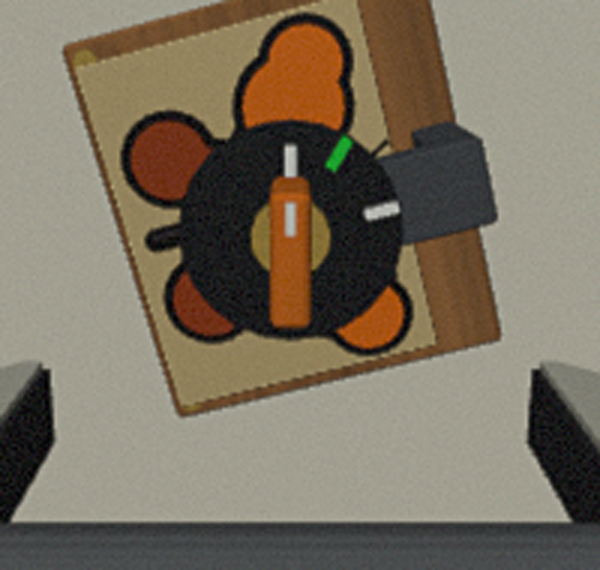

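The wrist view shows the bar almost vertical in the image (crop column 291), the dial centred near crop (291,230), green at (339,154) and white at (382,211). Computing the axis and angles from these.

```bash
python3 - <<'E'
from h import *
T=np.load('T1.npy'); im=cv2.imread('pics/b_wrist.png')
f=lambda x,y:(160+(x+.5)/3-.5,100+(y+.5)/3-.5)
W=lambda x,y,z: onz('wrist',f(x,y),z,T)
# rectify on plane z=.080 : 0.2mm grid
def rect(z,name,c=(0.495,-0.166),h=.06,res=.0002):
    n=int(2*h/res); g=np.arange(n)*res-h
    X,Y=np.meshgrid(g+c[0],g+c[1],indexing='ij'); 
    P=np.stack([X,Y,np.full_like(X,z)],-1)-T[:3,3]; C=P@T[:3,:3]; K=viewer.camera_params('wrist')['camera_matrix']
    u=C[...,0]/C[...,2]*K[0,0]+K[0,2]; v=C[...,1]/C[...,2]*K[1,1]+K[1,2]
    r=cv2.remap(im,u.astype(np.float32),v.astype(np.float32),cv2.INTER_LINEAR); cv2.imwrite(f'pics/{name}.png',r); return r
r=rect(.080,'r80'); rect(.122,'r122')
w=(cv2.cvtColor(r,cv2.COLOR_BGR2HSV)); 
m=w[...,2]<50; m=cv2.morphologyEx(m.astype(np.uint8),cv2.MORPH_OPEN,np.ones((31,31)))
cs,_=cv2.findContours(m,cv2.RETR_EXTERNAL,cv2.CHAIN_APPROX_NONE); c=max(cs,key=cv2.contourArea)
hull=cv2.convexHull(c)[:,0].astype(float)
print('hull circle',cv2.minEnclosingCircle(hull.astype(np.float32)),cv2.fitEllipse(hull.astype(np.float32)))
px=lambda p:np.array([0.495-.06+p[1]*.0002,-.166-.06+p[0]*.0002])
e=cv2.fitEllipse(hull.astype(np.float32)); print('axis dial',px(e[0]))
for n,p,z in [('ptr',(291,160),.082),('green',(339,154),.08),('white',(382,211),.08),('bartop ctr',(291,258),.122),('dash',(291,218),.122),('bt back',(291,327),.122),('bt front',(291,190),.122)]:
    print(n,W(*p,z)[:2])
E
```

```text
hull circle ((310.705810546875, 273.903076171875), 221.34056091308594) ((310.1540832519531, 288.667724609375), (385.6214294433594, 421.81787109375), 27.2824649810791)
axis dial [ 0.49273354 -0.16396918]
ptr [ 0.50672363 -0.14188468]
green [ 0.5220927  -0.14831552]
white [ 0.52587064 -0.17324471]
bartop ctr [ 0.49480213 -0.16348402]
dash [ 0.50087073 -0.15248429]
bt back [ 0.48399542 -0.18307188]
bt front [ 0.50503643 -0.14493369]
```

View pics/r80.png

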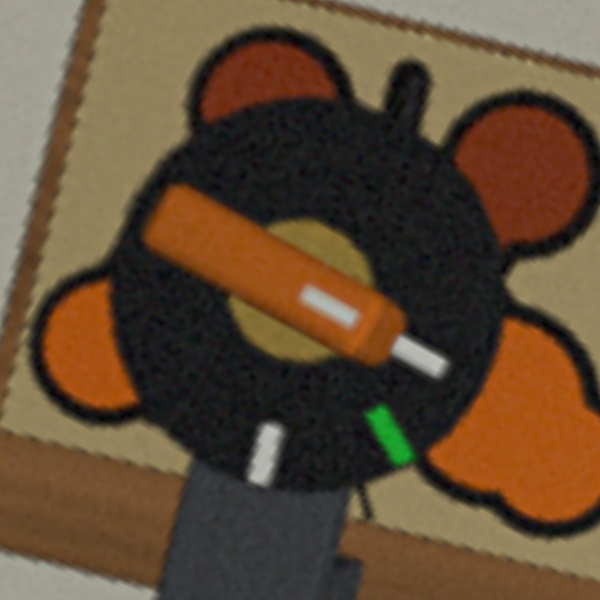

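View pics/r122.png

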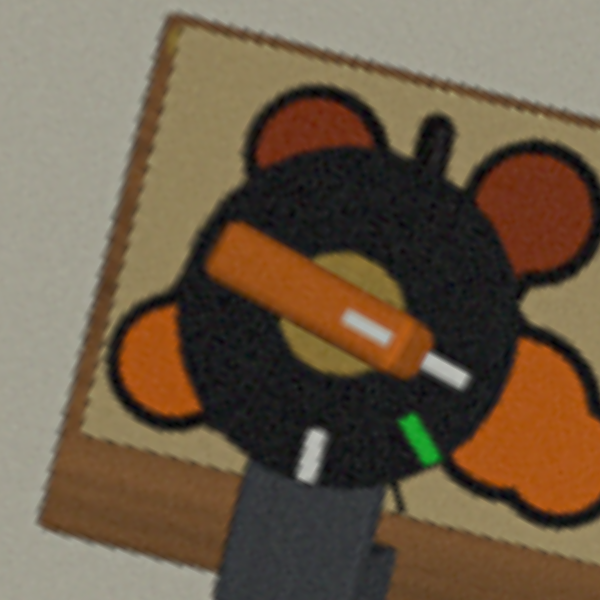

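```bash
cat >> h.py <<'E'
def st():
    s=readout.read_state(); print('t%.2f'%s['clock'],'q6 %.4f'%s['q'][5],'yaw %.4f'%s['tcp_rot'][2],'p',np.round(s['eef_pos'],4),'F',np.round(s['wrist_force'],1),'M',np.round(s['ft_torque'],3),'w %.4f'%s['gripper_width']); return s
E
python3 - <<'E'
from h import *
arm.move_to([0.4954,-0.1645,0.16],[np.pi,0,1.066]); st()
print(arm.servo_line([0.4954,-0.1645,0.097],feed=0.08,guard=8)); st()
arm.gripper_close(10); s=st()
q=np.array(s['q']); q[5]+=0.03; arm.movej(q); st()
save('d_wrist',viewer.read_camera('wrist'))
E
```

```text
t3.89 q6 0.1353 yaw 1.0664 p [ 0.4947 -0.164   0.1591] F [ 0.  -0.6  1.1] M [-0.114  0.147  0.026] w 0.0930
False
t4.83 q6 0.1354 yaw 1.0660 p [ 0.4957 -0.1646  0.0975] F [0.2 0.3 0. ] M [-0.052  0.134  0.017] w 0.0931
t6.28 q6 0.1353 yaw 1.0660 p [ 0.4954 -0.1645  0.097 ] F [-0.1  1.3 -0.8] M [-0.021  0.075 -0.043] w 0.0005
t6.53 q6 0.1648 yaw 1.0365 p [ 0.4954 -0.1645  0.097 ] F [-1.  -1.1  0.4] M [-0.039  0.103 -0.043] w 0.0004
```

View pics/d_wrist.png

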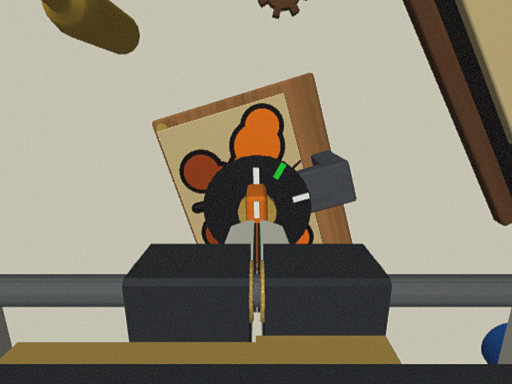

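The grip reads 0.5 mm wide, so it did not close on the bar. I'll look closer.

```bash
python3 - <<'E'
from h import *
im=cv2.imread('pics/d_wrist.png'); cv2.imwrite('pics/d_crop.png',cv2.resize(im[140:290,180:340],None,fx=4,fy=4,interpolation=cv2.INTER_CUBIC))
a=viewer.read_camera('scene'); b=viewer.read_camera('side')
c=np.hstack([cv2.resize(a[130:230,120:220],(390,390),interpolation=cv2.INTER_CUBIC),cv2.resize(b[100:220,250:370],(390,390),interpolation=cv2.INTER_CUBIC)]); save('d_ss',c)
E
```

```text
(no output)
```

View pics/d_crop.png

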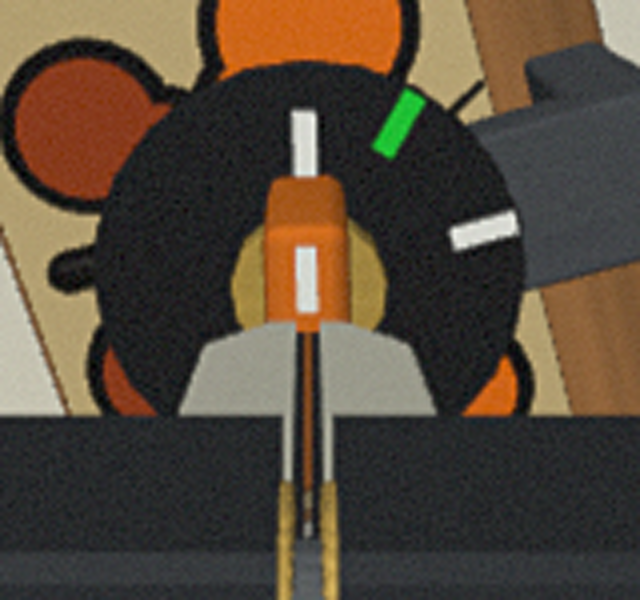

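View pics/d_ss.png

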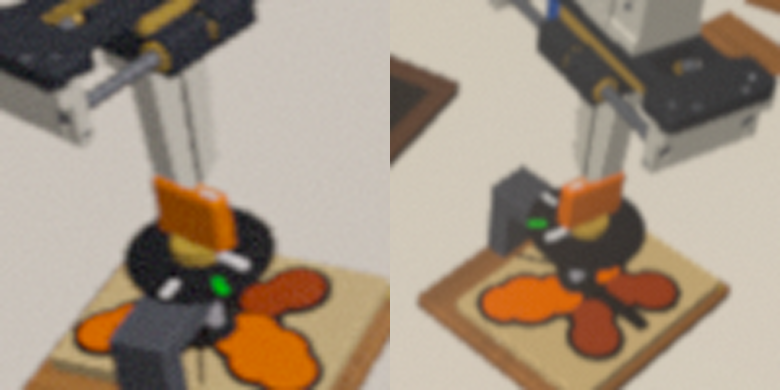

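```bash
python3 - <<'E'
from h import *
for a,b in [((167.4,176.7),(314.6,155.4)),((168.5,176.5),(315.5,156))]:
    print(tri([ray('scene',a),ray('side',b)]))
T=wristT(); 
K=viewer.camera_params('wrist')['camera_matrix']
for z in (.008,-.01,-.02,-.03):
    for y in (0.0465,):
        p=np.array([.0075,y,z]); H=viewer.camera_params('wrist')['hand_eye']; c=H[:3,:3].T@(p-H[:3,3]); print(z,(K@c/c[2])[:2])
E
```

```text
[ 0.49124153 -0.16585512  0.11937428]
[ 0.48905172 -0.16472891  0.11888879]
0.008 [325.17449121 201.77502396]
-0.01 [331.26933715 210.03633476]
-0.02 [335.14772928 215.29333439]
-0.03 [339.45101762 221.1262632 ]
```

The scene, side and wrist views all put the real fingertips at about z = 0.12 with the TCP reading 0.097. That is roughly 30 mm higher than the tool data says, so the jaws closed just above the bar. I'll open, re-centre, and go about 30 mm deeper with a guard.

```bash
python3 - <<'E'
from h import *
T=wristT()
f=lambda x,y:(180+(x+.5)/4-.5,140+(y+.5)/4-.5)
t=np.array([np.cos(1.066),np.sin(1.066)]); n=np.array([-t[1],t[0]])
c0=np.array([.4954,-.1645])
for nm,p,z,off in [('dash',(307,280),.122,.0127),('front',(308,236),.122,.022),('ptr',(304,145),.081,.0)]:
    w=onz('wrist',f(*p),z,T)[:2]-c0; print(nm,w@t-off,w@n)
w=[onz('wrist',f(*p),.081,T)[:2]-c0 for p in ((98,260),(522,270),(308,62))]
print('dial',(w[0]+w[1])/2@t,(w[0]+w[1])@n/2, w[2]@t-.040)
arm.open_gripper()
arm.servo_line([*c0,.13],feed=.1,ori=[np.pi,0,1.066]); st()
save('e_wrist',viewer.read_camera('wrist'))
a=viewer.read_camera('scene'); b=viewer.read_camera('side')
c=np.hstack([cv2.resize(a[120:220,120:220],(390,390),interpolation=cv2.INTER_CUBIC),cv2.resize(b[100:220,250:370],(390,390),interpolation=cv2.INTER_CUBIC)]); save('e_ss',c)
E
```

```text
dash 0.00013528732672038989 0.0011241008795203906
front -0.0024138731185414583 0.0007825608965368311
ptr 0.024278307388583883 0.0013515965824372586
dial 0.0019243860766970954 0.0008798544188165057 -0.0009691111658892831
t8.64 q6 0.1355 yaw 1.0658 p [ 0.4955 -0.1645  0.1302] F [ 0.1  0.1 -0.6] M [-0.084  0.075 -0.007] w 0.0929
```

View pics/e_wrist.png

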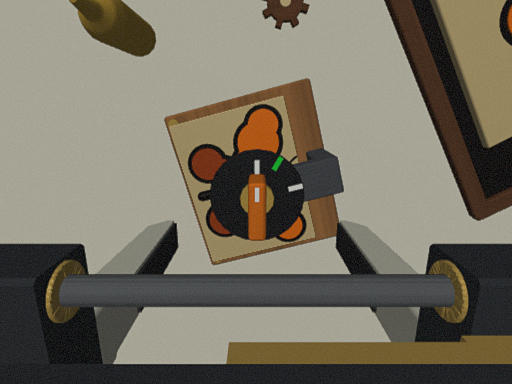

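View pics/e_ss.png

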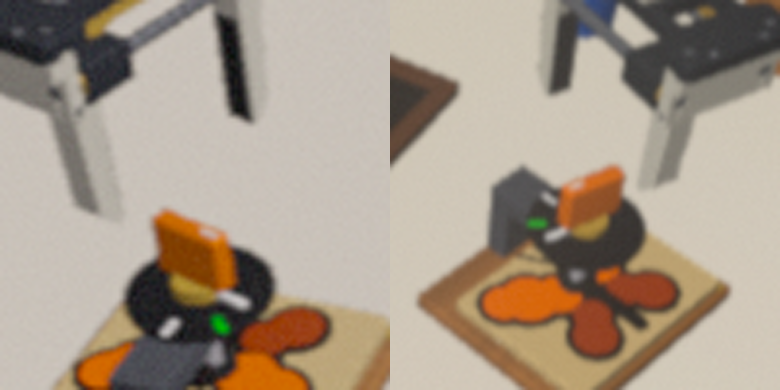

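```bash
python3 - <<'E'
from h import *
for a,b in [((145.6,174.4),(300.8,128.3)),((184.1,151.3),(331.5,157.8))]:
    print(tri([ray('scene',a),ray('side',b)]))
c0=[.4955,-.1645]
print(arm.servo_line([*c0,.066],feed=.08,guard=6)); st()
a=viewer.read_camera('scene'); b=viewer.read_camera('side')
c=np.hstack([cv2.resize(a[120:220,120:220],(390,390),interpolation=cv2.INTER_CUBIC),cv2.resize(b[100:220,250:370],(390,390),interpolation=cv2.INTER_CUBIC)]); save('f_ss',c)
E
```

```text
[ 0.53820456 -0.18915709  0.15717544]
[ 0.4481203  -0.13822234  0.1542598 ]
False
t9.74 q6 0.1354 yaw 1.0660 p [ 0.4958 -0.1646  0.0665] F [ 0.1 -0.3  0.4] M [-0.129  0.124  0.001] w 0.0928
```

View pics/f_ss.png

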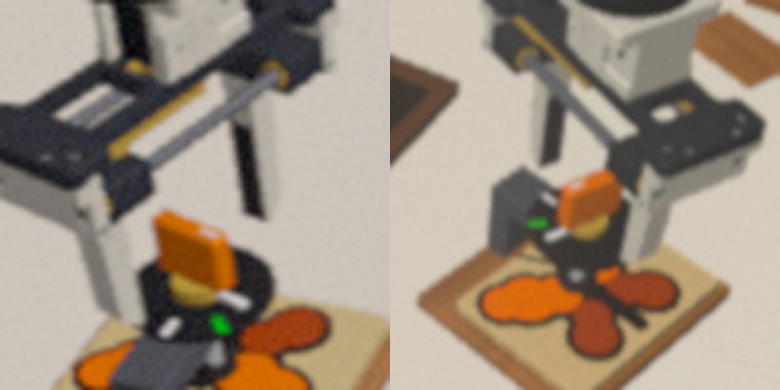

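Fingertips triangulate at TCP + 0.026, so they are now at about z = 0.092, either side of the bar. Closing.

```bash
python3 - <<'E'
from h import *
arm.gripper_close(15); s=st()
if s['gripper_width']>.008:
    q=np.array(s['q'])
    for d in (.1,.15,.2,.2):
        q[5]+=d; arm.movej(q); s=st()
        if abs(s['ft_torque'][2])>.4 or np.linalg.norm(s['wrist_force'])>30: break
    save('g_wrist',viewer.read_camera('wrist'))
E
```

```text
t11.05 q6 0.1354 yaw 1.0659 p [ 0.4956 -0.1646  0.066 ] F [ 2.5 -0.3 -0.6] M [-0.28  -0.238  0.029] w 0.0125
t11.30 q6 0.2331 yaw 0.9683 p [ 0.4956 -0.1646  0.066 ] F [ 1.8 -0.6 -0.3] M [-0.102 -0.04  -0.008] w 0.0128
t11.57 q6 0.3798 yaw 0.8216 p [ 0.4956 -0.1646  0.066 ] F [ 0.5 -0.4 -1. ] M [-0.105  0.061 -0.11 ] w 0.0124
t11.88 q6 0.5777 yaw 0.6237 p [ 0.4956 -0.1645  0.066 ] F [ 0.7  0.1 -0.5] M [-0.023  0.124 -0.04 ] w 0.0128
t12.18 q6 0.7769 yaw 0.4245 p [ 0.4956 -0.1645  0.066 ] F [ 0.2  0.1 -0.3] M [ 0.127  0.221 -0.01 ] w 0.0131
```

```bash
python3 - <<'E'
import cv2
im=cv2.imread('pics/g_wrist.png'); cv2.imwrite('pics/g_crop.png',cv2.resize(im[130:290,170:350],None,fx=4,fy=4,interpolation=cv2.INTER_CUBIC)[:600])
E
```

```text
(no output)
```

View pics/g_crop.png

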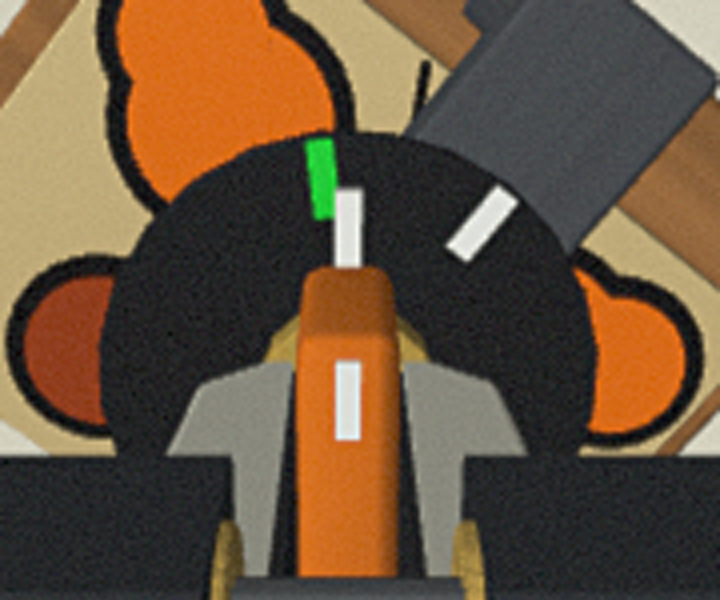

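The bar is gripped and turns with the tool, and lateral forces are small. The pointer at (348,228) is just past green, with white about 0.7 rad further on. Continuing towards the stop.

```bash
python3 - <<'E'
from h import *
arm.gripper_close(30); s=st()
q=np.array(s['q']); q[5]=1.30; arm.movej(q); s=st(); 
m0=s['ft_torque'][2]
for i in range(9):
    q[5]+=.04; arm.movej(q); s=st(); print('   lag %.4f'%(q[5]-s['q'][5]))
    if abs(s['ft_torque'][2]-m0)>.3: break
save('h_wrist',viewer.read_camera('wrist'))
im=cv2.imread('pics/h_wrist.png'); cv2.imwrite('pics/h_crop.png',cv2.resize(im[130:290,170:350],None,fx=4,fy=4,interpolation=cv2.INTER_CUBIC)[:600])
E
```

```text
t12.45 q6 0.7826 yaw 0.4188 p [ 0.4956 -0.1645  0.066 ] F [-0.4  1.4  0.7] M [0.209 0.293 0.053] w 0.0124
t13.01 q6 1.2957 yaw -0.0943 p [ 0.4956 -0.1644  0.066 ] F [-1.   1.7  0.8] M [ 0.34   0.291 -0.092] w 0.0122
t13.26 q6 1.3369 yaw -0.1355 p [ 0.4956 -0.1644  0.066 ] F [-0.4  1.9  1.8] M [ 0.436  0.304 -0.078] w 0.0127
   lag 0.0031
t13.51 q6 1.3775 yaw -0.1761 p [ 0.4956 -0.1644  0.066 ] F [-0.2  3.1  1.2] M [0.505 0.288 0.006] w 0.0128
   lag 0.0025
t13.76 q6 1.4177 yaw -0.2163 p [ 0.4956 -0.1644  0.066 ] F [-0.8  2.6  1.5] M [ 0.586  0.321 -0.088] w 0.0129
   lag 0.0023
t14.01 q6 1.4576 yaw -0.2561 p [ 0.4956 -0.1644  0.066 ] F [-1.   3.7  0.3] M [0.63  0.366 0.217] w 0.0128
   lag 0.0024
```

View pics/h_crop.png

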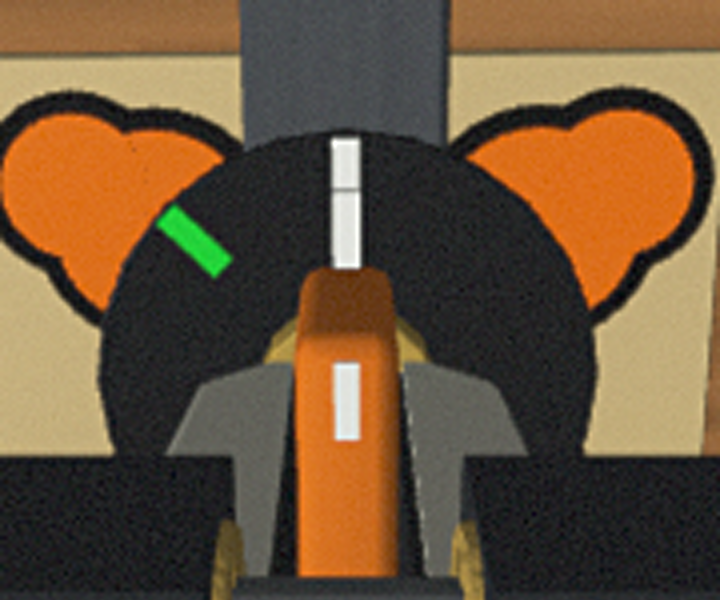

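The pointer lies on the white line (column 346) and the torque has jumped. I'll press a little more to confirm the stop, then back off.

```bash
python3 - <<'E'
from h import *
s=readout.read_state(); q=np.array(s['q']); q[5]=1.46
for i in range(2):
    q[5]+=.015; arm.movej(q); arm.sleep(.1); s=st()
    if abs(s['ft_torque'][2])>.6: break
save('i_wrist',viewer.read_camera('wrist'))
im=cv2.imread('pics/i_wrist.png'); cv2.imwrite('pics/i_crop.png',cv2.resize(im[130:290,170:350],None,fx=4,fy=4,interpolation=cv2.INTER_CUBIC)[:600])
q0=1.455
for d in (.4,.785):
    q[5]=q0-d; arm.movej(q); st()
arm.sleep(.2); st()
save('j_wrist',viewer.read_camera('wrist'))
im=cv2.imread('pics/j_wrist.png'); cv2.imwrite('pics/j_crop.png',cv2.resize(im[130:290,170:350],None,fx=4,fy=4,interpolation=cv2.INTER_CUBIC)[:600])
E
```

```text
t14.41 q6 1.4745 yaw -0.2730 p [ 0.4956 -0.1644  0.066 ] F [-0.   2.3  1. ] M [0.548 0.354 0.439] w 0.0127
t14.76 q6 1.4898 yaw -0.2884 p [ 0.4956 -0.1645  0.066 ] F [-0.8  2.5  1.7] M [0.571 0.351 0.544] w 0.0131
t15.31 q6 1.0588 yaw 0.1426 p [ 0.4956 -0.1645  0.066 ] F [-1.4  1.6  0.8] M [0.452 0.399 0.08 ] w 0.0129
t15.77 q6 0.6759 yaw 0.5255 p [ 0.4956 -0.1645  0.066 ] F [-0.3  1.1  1.5] M [0.186 0.364 0.028] w 0.0126
t15.97 q6 0.6728 yaw 0.5287 p [ 0.4956 -0.1645  0.066 ] F [-1.4 -0.1  0.1] M [ 0.086  0.357 -0.105] w 0.0128
```

View pics/i_crop.png

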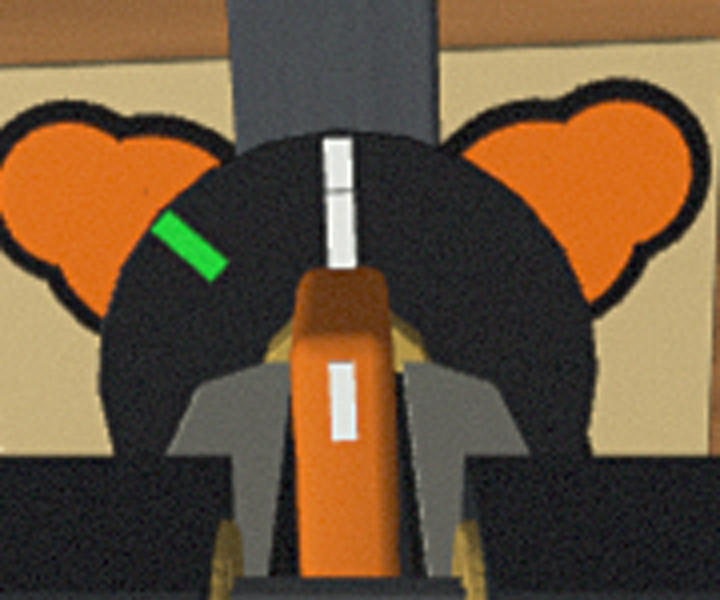

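View pics/j_crop.png

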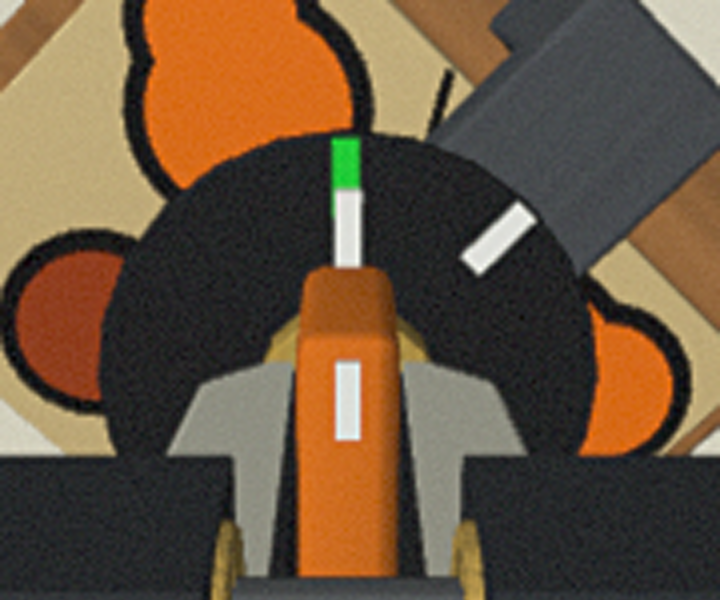

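The stop is confirmed: torque rises to 0.54 N m while the pointer stays on white. The pointer is now on green within about 0.01 rad. I'll trim slightly, release, rise and check.

```bash
python3 - <<'E'
from h import *
q=np.array(readout.read_state()['q']); q[5]=.660; arm.movej(q); arm.sleep(.2); s=st()
arm.open_gripper(); s=st()
p=s['eef_pos']; arm.servo_line([.4956,-.1645,.20],feed=.1); arm.sleep(.3); s=st()
save('k_wrist',viewer.read_camera('wrist')); 
a=viewer.read_camera('scene'); save('k_scene',a)
im=cv2.imread('pics/k_wrist.png'); cv2.imwrite('pics/k_crop.png',cv2.resize(im[100:250,170:350],None,fx=4,fy=4,interpolation=cv2.INTER_CUBIC))
E
```

```text
t16.47 q6 0.6602 yaw 0.5413 p [ 0.4956 -0.1645  0.066 ] F [-0.9  0.3 -0.8] M [0.158 0.37  0.018] w 0.0128
t17.79 q6 0.6600 yaw 0.5414 p [ 0.4956 -0.1645  0.066 ] F [-0.6  0.5  0.2] M [-0.028  0.092  0.018] w 0.0928
t19.58 q6 0.6600 yaw 0.5414 p [ 0.4956 -0.1645  0.1998] F [-0.2 -0.9  0.5] M [-0.005  0.192 -0.007] w 0.0929
```

View pics/k_crop.png

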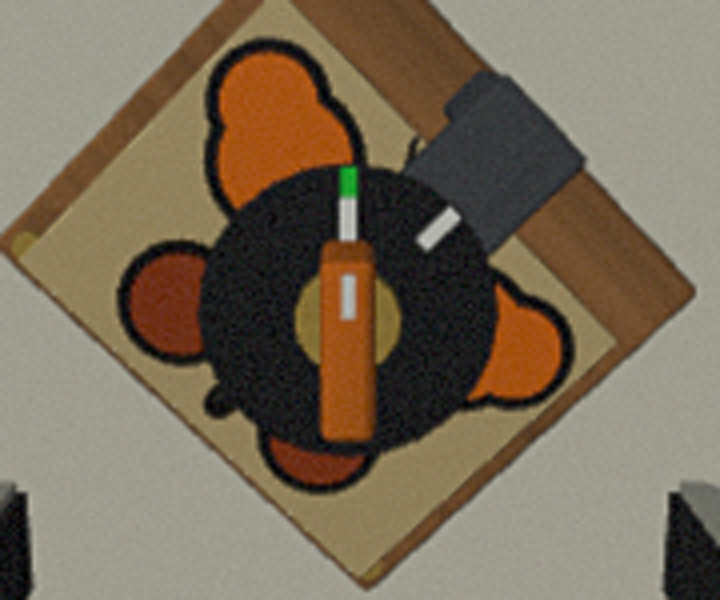

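View pics/k_scene.png

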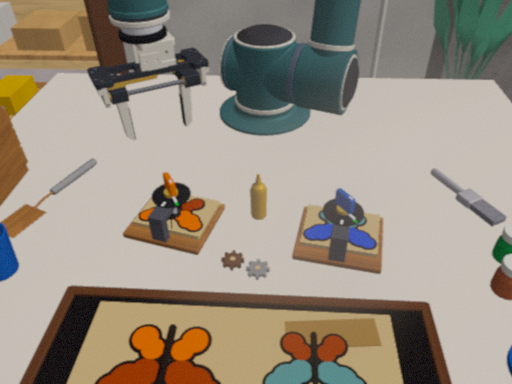

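The pointer is on green (crop column 348 for both), the glue bottle stands at (259,198), the blue press looks unchanged, and the gripper is clear.

```bash
python3 - <<'E'
from h import *
order.hand_in(); st()
E
```

```text
the job is handed in; nothing more can be done
the job is handed in; nothing more can be done
```

I turned the orange thumbscrew clockwise to its stop, backed it off to the green line, let go and handed the job in at about 19.6 s of the 35 s.

- **Bottoming:** the pointer lay on the white line, and the wrist moment rose to about 0.54 N m while the pointer stayed there.
- **Back-off:** I turned the tool back about 0.79 rad, then trimmed it slightly after looking. In the last wrist picture, with the gripper open and raised, the pointer lines up with the green line. I read this to about 0.01 rad from the picture.
- **Bystanders:** in the last scene picture the glue bottle is standing and the blue thumbscrew looks as it did at the start. Wrist forces stayed at a few newtons.
- **What disagreed:** the fingertips sit about 26 mm behind the TCP, not 8 mm ahead of it as the tool data says. My first grasp therefore closed empty just above the bar, touching nothing I could see. I confirmed the offset from three cameras, went about 30 mm deeper, and the second grasp held.
- **Not checked:** I got no state reading after the hand-in, because the interface was already closed.

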